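# Trial layout of a wooden toy bridge

### The job

Set up the toy bridge on its base board for a last check before packing: stand the red pier centred and square on the red plate and the blue pier centred and square on the blue plate, and place the boat on the board midway between the two piers, pointing through the bridge as if sailing under it. Then lay the wooden deck centred and straight across the tops of both piers, above the boat, and stand the yellow engine lengthwise on the middle of the deck. Leave everything standing by itself, and leave the purple paint jar upright where it is.

Things in the scene. Friction and masses are not known exactly. Their poses are not given: they have to be found in the camera images.
- board: Fixed plywood base board, 120 (x) x 270 (y) x 12 mm thick, lying on the bench (long side roughly across the robot's view, yaw within 0.25 rad), with a pale blue painted river stripe 60 mm wide across its middle, running along its x. Origin: centre of its underside, on the bench; z up. Its top is at z = 12 mm. The bridge runs along its y; the boat's place is on the board top at its centre.
- foot_red: Fixed red square plate, 62 x 62 x 3 mm, on the board, 75 mm from the board's centre along the board's y, on one side or the other (swapped from run to run), square to the board. Origin: centre of its underside (12 mm above the bench); its top is 3 mm higher.
- foot_blue: Fixed blue square plate, same size, 75 mm from the board's centre on the other side. Origin: centre of its underside; its top is 3 mm higher.
- pier_red: Loose wooden bridge pier, a square tower 44 x 44 x 70 mm tall, natural wood with a red painted top 18 mm (and red top face). About 90 g. Origin: centre of its underside; z up, x and y square to its faces. Starts upright.
- pier_blue: Loose wooden bridge pier, same size and weight, with a blue painted top.
- boat: Loose toy boat: green hull 18 mm high, from x = -40 to +42 mm, 38 mm wide (y), bow tapering at +x; on it, centred on the origin, a white cabin 26 x 26 mm in plan from z = 18 to 42 mm (good to grip), with an orange funnel (14 mm diameter) up to z = 50 mm. About 60 g. Origin: centre of the cabin in plan, on the underside; x points to the bow. Starts upright.
- deck: Loose pale wooden bridge deck, a flat plank 210 (x) x 48 (y) x 14 mm (z) with thin dark plank lines on top. About 110 g. Origin: centre of its underside; x along its length. Starts flat on the bench to the left or right of the board, its length roughly along the world x.
- engine: Loose toy steam engine: black chassis 80 (x) x 34 (y) x 24 mm high (grip it across the 34 mm at its middle, between the red wheels, which stand 2 mm proud at x = -37 to -17 and +17 to +37 mm), yellow boiler and cab above, black roof at z = 54 mm, chimney at x = 26 mm up to z = 59 mm. About 90 g. Origin: centre of its underside; x points to its front.
- jar: Loose purple paint jar with a white lid, 52 mm diameter, 70 mm high, standing among the toy parts; to be left alone. Origin: centre of its underside.
Not all that is in view belongs to the job. Leave any green look-alike of the deck alone.

How it is judged (in metres and radians):
At the end, for the whole second after the job is handed in: All upright and at rest: piers on own-colour plates (11 mm of centre, 0.2 rad of square); boat on board (15 mm of centre, 0.25 rad of board x); deck level on both piers (14 mm of board centre, 0.12 rad of board y); engine on deck (15 mm of its centre, 0.2 rad of its length) (horizontal distance between pier_red and foot_red below 0.011 m and angle between each of pier_red, pier_blue's own z axis and vertical below 0.08 rad and z of pier_red in the frame of foot_red between -0.003 and 0.009 m and (angle between the x axis of pier_red and the x axis of foot_red, either way round below 0.2 rad or angle between the x axis of pier_red and the y axis of foot_red, either way round below 0.2 rad) and horizontal distance between pier_blue and foot_blue below 0.011 m and z of pier_blue in the frame of foot_blue between -0.003 and 0.009 m and (angle between the x axis of pier_blue and the x axis of foot_blue, either way round below 0.2 rad or angle between the x axis of pier_blue and the y axis of foot_blue, either way round below 0.2 rad) and horizontal distance between boat and board below 0.015 m and z of boat in the frame of board between 0.006 and 0.018 m and angle between each of boat, engine's own z axis and vertical below 0.1 rad and angle between the x axis of boat and the x axis of board, either way round below 0.25 rad and horizontal distance between deck and board below 0.014 m and z of deck in the frame of board between 0.079 and 0.091 m and angle between deck's own z axis and vertical below 0.06 rad and angle between the x axis of deck and the y axis of board, either way round below 0.12 rad and horizontal distance between engine and deck below 0.015 m and z of engine in the frame of deck between 0.008 and 0.02 m and angle between the x axis of engine and the x axis of deck, either way round below 0.2 rad and linear speed of each of pier_red, pier_blue, boat, deck, engine below 0.02 m/s); the robot touches nothing.
It fails at once if the purple paint jar is moved more than 30 mm or tipped (distance of jar from where it was at the start of the episode above 0.03 m or angle between jar's own z axis and vertical above 0.5 rad).
It also fails if it takes over 112 s, if anything falls off the work surface, if the arm or the gripper's body presses on something with over 40 N, if the wrist force passes 120 N, or if a joint passes its speed limit or range.

### The arm

A 6-joint arm with a two-finger parallel gripper is mounted at the origin on the work surface. World frame = base frame: x ahead of the robot, y to its left, z up, the work surface at z = 0. Lengths are in m, angles in degrees, forces in N, time in s.
With the tool pointing down it reaches from about 0.275 to 0.825 m from the base axis. Payload 4.9 kg.
Tool frame: the origin (TCP) lies on the centre line of the jaws, within the pads' length; the fingertips stand 17 mm ahead of it and the grasp point (between the pads) lies 2 mm behind it; z points along the fingers, y is the line along which they close (so a half turn about z gives the same grasp; the last joint's range is limited). The gripper opens to 85 mm and grips with 20 to 120 N. Pads are 22 mm wide; open, the fingers measure 114 mm over their backs; the gripper's body (76 mm by 85 mm) begins 54 mm behind the grasp point. The pads swing forward as they close: fully open they stand 13 mm farther back than shut.
Start: joints at [58.43, 18.69, -11.035, 60.275, 0, 82.311], TCP at [0.223, 0.503, 0.248] pointing down, gripper open.
Joint ranges: [-152.03, 152.03], [-55.5, 102.48], [-74.3, 77.21], [-110.64, 120.58], [-84.22, 78.4], [-180, 180]. Speed limits (degrees/s): [147.25, 147.25, 180, 180, 180, 180].

### API

Orientations are given as a 3x3 rotation matrix whose columns are the frame's x, y, z axes.
In Python, from plant import ctrl gives the robot as it stands. The module is installed in compiled form; this text tells all that it offers.
- The arm moves only by the tool play_rows, never from a script. Its argument "plan" is a list of rows, each a list of 7 numbers: the shift along the tool's x, y, z in cm, then the turn, a rotation vector about the tool's x, y, z in rad, then the closure, from -1 (fully open) to 1 (shut). In form: [[x, y, z, ax, ay, az, gripper], ...]. A call has 1 to 12 rows; each row shifts and turns the commanded pose from where the row before left it, along the tool's axes as they then stand; what a row does not reach is not made up. A row lasts 1/10 s, in which the tool goes at most 50 mm and 8.59 degrees, less where a joint would pass 70% of its speed; a pose out of reach is approached as far as the arm can. A call with a gripper value outside its range is refused whole. The fingers move at their own pace and stop on an object; "grip_force" is the grip in N (left out, the last holds). Time passes only in rows, so rows that do not move let the fingers close. It gives the time, the measured TCP pose, the force, the opening and the grip force at its end, in the units of the state.
- ctrl.observe(): the state, without advancing time (a new reading comes with each control period).
- ctrl.capture(name): name is "scene" or "top" or "wrist"; returns (picture, depth): 400x640x3 uint8, blue, green, red; 400x640 float32, m along the optical axis (not along the pixel's ray), 0 where there is no reading.
- ctrl.camera_model(name): a dict with "fx", "fy", "cx", "cy" (pixels), "position" and "attitude" of the camera in the world. Camera axes: x right, y down, z forward; pixel columns grow to the right and rows downward; lengths in m; the calibration is good to about 2 mm. A picture is of the moment at which its call begins: read the wrist's pose just before it. camera_model takes no time and is no camera call; for the wrist camera it gives the pose at the moment of the call.
- ctrl.sign_off(): hands the job in; it is judged then, once.
The state is a dict: "time": time; "joints": joint angles; "qd": joint speeds; "tau": joint torques, N m; "tcp_pos": TCP position; "tool_rot": TCP orientation; "force": force on the tool from outside, world axes, zero at the start; "torque": the same for the moment, N m; "width": finger opening in m; "gripper_force": force on a finger pad.
Only numpy, scipy, OpenCV 4.12 (cv2) and the standard library are available. Lean on these libraries where they do the work, as an engineer would, in place of code of your own. Each camera call takes 0.05 s, during which the arm holds its last target. There are 200 camera calls.

## Working session

There is one attempt and no reset: what is moved stays moved. The work goes in short steps, Python scripts to look and compute and a tool call to move; the robot and the scene stay as the last step left them, time stands still between calls to the robot, and variables do not carry over. Pictures are saved under pics/ and viewed, at most 14 in all, crops included, and the job is handed in when it is done.

Besides the shell and the picture viewer there is one more tool, called by a JSON object that holds its "fn" and its "kwargs", one argument or row to a line. play_rows: Moves the arm, as the interface text tells. Its arguments: {"type":"object","properties":{"plan":{"type":"array"},"grip_force":{"type":"number"}},"required":["plan"]}

```bash
mkdir -p pics; cat > h.py <<'E'
import numpy as np, cv2
from plant import ctrl
def ray(cam,uv,z):
    m=ctrl.camera_model(cam) if isinstance(cam,str) else cam
    R=np.array(m["attitude"]);p=np.array(m["position"])
    uv=np.atleast_2d(np.asarray(uv,float))
    d=np.c_[(uv[:,0]-m["cx"])/m["fx"],(uv[:,1]-m["cy"])/m["fy"],np.ones(len(uv))]@R.T
    return p+d*((z-p[2])/d[:,2])[:,None]
def st():
    s=ctrl.observe();R=np.array(s["tool_rot"])
    print("t",s["time"],"tcp",np.round(s["tcp_pos"],4),"yaw y-axis",np.degrees(np.arctan2(R[1,1],R[0,1])).round(2),"z",R[:,2].round(3),"w",s["width"],"j",np.round(s["joints"],1),"F",np.round(s["force"],1))
    return s
E
python3 - <<'E'
from h import *
st()
for n in ["scene","top"]:
    p,d=ctrl.capture(n);cv2.imwrite(f"pics/{n}0.png",p);np.save(n+"0.npy",d);print(n,ctrl.camera_model(n))
E
```

```text
t 0.0 tcp [0.2223 0.5025 0.2475] yaw y-axis 66.12 z [-0.001 -0.001 -1.   ] w 0.08544826876159205 j [ 58.4  18.7 -11.1  60.3   0.   82.3] F [-0.1 -0.1  0.3]
scene {'fx': 404.3000243888924, 'fy': 404.3000243888924, 'cx': 327.0604632021165, 'cy': 201.323496895503, 'position': array([ 1.11602955, -0.10240568,  0.98969615]), 'attitude': array([[ 0.15337346,  0.82552557, -0.54312441],
       [ 0.98815632, -0.13083375,  0.08018486],
       [-0.00486435, -0.54899005, -0.83581473]])}
top {'fx': 361.380503430076, 'fy': 361.380503430076, 'cx': 320.25561360616297, 'cy': 201.32491846630688, 'position': array([ 0.29012778, -0.02335968,  1.16401459]), 'attitude': array([[ 1.71736157e-02, -9.84555841e-01,  1.74226470e-01],
       [-9.99852446e-01, -1.68424692e-02,  3.37910933e-03],
       [-3.92517869e-04, -1.74258794e-01, -9.84699811e-01]])}
```

View pics/top0.png

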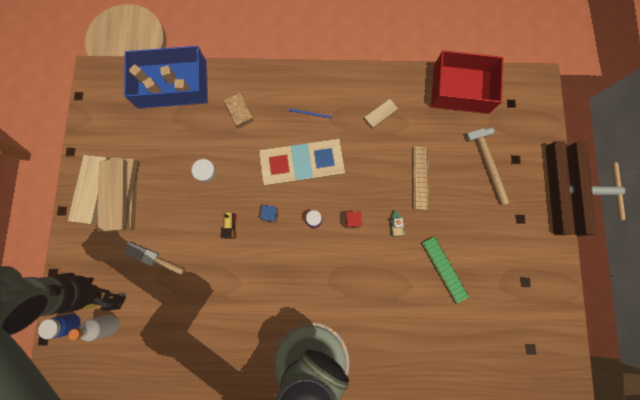

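View pics/scene0.png

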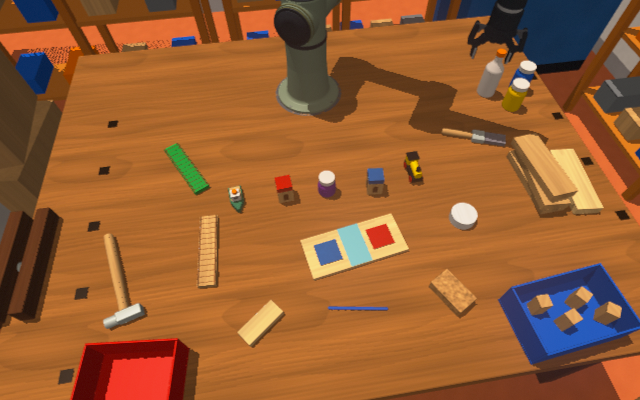

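Top view: the board is at (302,161), with the red plate at (279,165) and the blue plate at (324,158). The blue pier is at (269,213), red pier (354,219), jar (314,217), engine (228,225) and boat (398,223). 

There are three deck candidates: a pale plank with cross lines at (421,178), a green look-alike at (445,269) and a short pale block at (381,113). The one at (421,178) fits because it is pale, long, has plank lines and lies along x beside the board. I'll confirm it in a crop and measure.

```bash
python3 - <<'E'
from h import *
p=cv2.imread("pics/top0.png")
c=cv2.resize(p[130:310,205:475],None,fx=2.9,fy=2.9,interpolation=cv2.INTER_CUBIC);cv2.imwrite("pics/crop0.png",c)
hsv=cv2.cvtColor(p,cv2.COLOR_BGR2HSV)
def blobs(name,lo,hi,box,z):
    x0,y0,x1,y1=box
    m=cv2.inRange(hsv,lo,hi);k=np.zeros_like(m);k[y0:y1,x0:x1]=m[y0:y1,x0:x1]
    cs,_=cv2.findContours(k,cv2.RETR_EXTERNAL,cv2.CHAIN_APPROX_NONE)
    if not cs: print(name,"none");return
    c=max(cs,key=cv2.contourArea)
    w=ray("top",c.reshape(-1,2),z)[:,:2]
    r=cv2.minAreaRect((w*1000).astype(np.float32))
    q=ray("top",np.argwhere(k>0)[:,::-1],z)[:,:2].mean(0)
    b=cv2.boxPoints(r);e=max(((b[1]-b[0]),(b[2]-b[1])),key=np.linalg.norm)
    print(name,"rect",np.round(r[0],1),"size",np.round(r[1],1),"long dir",np.degrees(np.arctan2(e[1],e[0])).round(1),"centroid",np.round(q*1000,1),"A",cv2.contourArea(c))
R=((0,150,90),(8,255,255));B=((100,90,50),(125,255,255))
blobs("footR",(0,150,90),(8,255,255),(262,145,298,185),.015)
blobs("footB",*B,(305,140,345,175),.015)
blobs("river",(80,40,120),(100,255,255),(262,135,345,185),.012)
blobs("board",(15,40,150),(100,200,255),(250,130,355,190),.012)
blobs("pierR",(0,150,90),(8,255,255),(340,205,370,232),.085-.015)
blobs("pierB",*B,(255,200,282,225),.07)
blobs("deck",(10,40,150),(30,200,255),(405,140,435,215),.014)
blobs("boiler",(22,150,120),(35,255,255),(215,205,240,240),.045)
blobs("lid",(0,0,150),(180,70,255),(300,205,328,230),.07)
blobs("hull",(60,40,20),(95,255,200),(385,205,410,240),.018)
blobs("cabin",(0,0,150),(180,60,255),(385,205,410,240),.042)
E
```

```text
footR rect [615.2 119.6] size [58.8 58.5] long dir 9.4 centroid [615.1 119.5] A 276.5
footB rect [639.9 -28.4] size [54.7 54.8] long dir -80.6 centroid [639.9 -28.4] A 237.5
river rect [627.9  45.7] size [113.8  53.8] long dir 9.6 centroid [627.8  45.8] A 497.0
board rect [627.3  44.9] size [124.2 274.7] long dir -80.5 centroid [627.3  45.3] A 2791.0
pierR rect [ 432.3 -122. ] size [46.1 46. ] long dir 1.0 centroid [ 432.1 -122.2] A 205.5
pierB rect [446.1 139.6] size [41.8 41.9] long dir -6.8 centroid [445.8 139.7] A 160.0
deck rect [ 589.6 -343.6] size [ 96.5 231.2] long dir -1.4 centroid [ 598.9 -346.2] A 939.0
boiler rect [417.5 269.6] size [31.2 18.6] long dir 3.5 centroid [420.4 268.7] A 16.5
lid rect [434.1   0.9] size [45.6 43.3] long dir 46.0 centroid [433.6   0.5] A 165.5
hull rect [ 455.8 -259.1] size [19.4 19.4] long dir -89.0 centroid [ 453.2 -259.2] A 22.5
cabin rect [ 426.5 -264.9] size [26.1 25.3] long dir 6.8 centroid [ 425.9 -265. ] A 54.5
```

View pics/crop0.png

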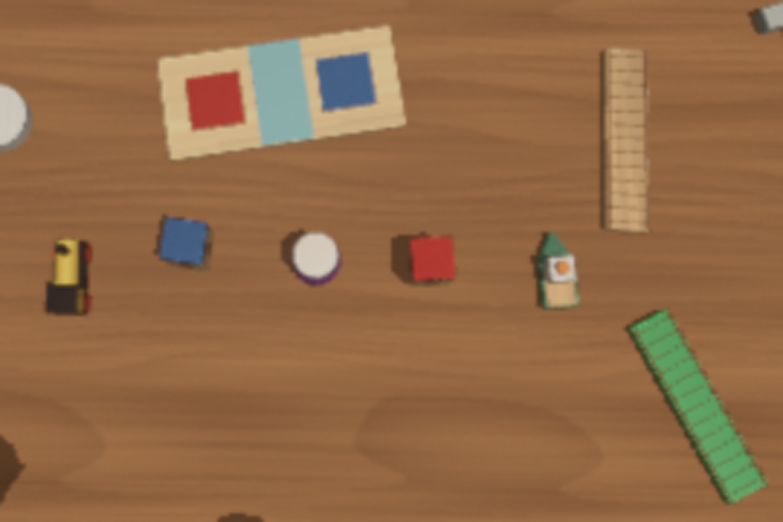

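The crop confirms the deck: pale, with plank lines, at crop (626,140), which is top (421,178). Next I'll refine the deck, boat and engine poses.

```bash
python3 - <<'E'
from h import *
p=cv2.imread("pics/top0.png");d=np.load("top0.npy");m=ctrl.camera_model("top")
v,u=np.mgrid[0:400,0:640]
X=np.stack([(u-m["cx"])/m["fx"]*d,(v-m["cy"])/m["fy"]*d,d],-1)@np.array(m["attitude"]).T+m["position"]
def rep(n,box,lo,hi):
    x0,y0,x1,y1=box;k=np.zeros((400,640),bool);k[y0:y1,x0:x1]=True
    k&=(X[...,2]>lo)&(X[...,2]<hi)&(d>0)
    if k.sum()<5: print(n,"none",k.sum());return
    q=X[k][:,:2]*1000;r=cv2.minAreaRect(q.astype(np.float32));b=cv2.boxPoints(r)
    e=max(((b[1]-b[0]),(b[2]-b[1])),key=np.linalg.norm)
    print(n,np.round(r[0],1),np.round(r[1],1),"dir",np.degrees(np.arctan2(e[1],e[0])).round(1),"mean",q.mean(0).round(1),"zmax",X[k][:,2].max().round(4),k.sum())
rep("bench",(330,120,360,140),-1,1)
rep("deck",(405,140,435,215),.008,.02)
rep("boat hull",(383,203,412,242),.008,.03)
rep("boat cabin",(383,203,412,242),.032,.06)
rep("engine all",(215,205,240,243),.008,.07)
rep("engine roof",(215,205,240,243),.048,.058)
rep("pierR",(338,203,372,234),.06,.08)
rep("pierB",(253,198,284,227),.06,.08)
rep("jar",(300,203,330,232),.06,.08)
E
```

```text
bench [743.3 -97.8] [ 74.4 100.8] dir -87.8 mean [744.8 -97.2] zmax 0.0152 598
deck [ 578.6 -346.9] [ 49.8 210.7] dir -2.1 mean [ 577.1 -347.3] zmax 0.0198 938
boat hull [ 426.3 -264.4] [79.5 37.7] dir 7.7 mean [ 418.8 -263.2] zmax 0.03 197
boat cabin [ 426.2 -264.9] [25.4 26.6] dir -80.9 mean [ 426.1 -263.8] zmax 0.057 76
engine all [403.7 267.3] [91.2 35.7] dir 1.6 mean [405.7 264.2] zmax 0.0644 337
engine roof [405.6 269.9] [72.3 31.4] dir 4.2 mean [391.6 268.5] zmax 0.0579 128
pierR [ 430.9 -123.5] [43.8 43.3] dir 0.3 mean [ 431.3 -123.2] zmax 0.0762 213
pierB [446.1 139.7] [44.4 44.2] dir 83.4 mean [445.7 139.4] zmax 0.0767 215
jar [431.9  -1.4] [43.3 42.8] dir 1.4 mean [ 4.324e+02 -3.000e-01] zmax 0.0759 179
```

{"fn": "play_rows", "kwargs": {
  "plan": [
    [0,0,0,0,0,-0.14,-1],
    [0,0,0,0,0,-0.14,-1],
    [0,0,0,0,0,-0.14,-1],
    [0,0,0,0,0,-0.145,-1],
    [-0.5,-4.6,0.7,0,0,0,-1],
    [-0.5,-4.6,0.7,0,0,0,-1],
    [-0.5,-4.6,0.7,0,0,0,-1],
    [-0.5,-4.6,0.7,0,0,0,-1],
    [-0.5,-4.6,0.7,0,0,0,-1],
    [-0.5,-4.6,0.7,0,0,0,-1],
    [-0.5,-4.6,0.7,0,0,0,-1],
    [-0.5,-4.6,0.7,0,0,0,-1]
  ]
}}

```text
time: 1.3
tcp_pos: [0.3164, 0.1432, 0.192]
tool_rot: [[-0.989, -0.148, 0.0], [-0.148, 0.989, 0.0], [-0.0, -0.0, -1.0]]
force: [1.3, 0.0, 0.1]
width: 0.0853
gripper_force: 0.0
```

{"fn": "play_rows", "kwargs": {
  "plan": [
    [-0.5,-4.6,0.7,0,0,0,-1],
    [-0.5,-4.6,0.7,0,0,0,-1],
    [-0.5,-4.6,0.7,0,0,0,-1],
    [-0.5,-4.6,0.7,0,0,0,-1],
    [-0.5,-4.6,0.7,0,0,0,-1],
    [-0.5,-4.6,0.7,0,0,0,-1],
    [-0.5,-4.6,0.7,0,0,0,-1],
    [-0.5,-4.6,0.7,0,0,0,-1],
    [0,0,0,0,0,0,-1]
  ]
}}

```text
time: 2.2
tcp_pos: [0.4121, -0.2186, 0.1356]
tool_rot: [[-0.99, -0.142, 0.002], [-0.142, 0.99, -0.003], [-0.001, -0.003, -1.0]]
force: [-0.2, -0.1, 0.1]
width: 0.0857
gripper_force: 0.0
```

```bash
cat >> h.py <<'E'
def go(x,y,z,psi):
    s=st();p=np.array(s["tcp_pos"]);R=np.array(s["tool_rot"])
    a=(psi-np.degrees(np.arctan2(R[1,1],R[0,1]))+180)%360-180
    t=np.radians(psi);Rt=np.array([[-np.sin(t),np.cos(t),0],[np.cos(t),np.sin(t),0],[0,0,-1.]])
    D=np.array([x,y,z])-p
    print("turn az rad",np.radians(-a).round(3),"shift cm before turn",(R.T@D*100).round(2),"after turn",(Rt.T@D*100).round(2),"norm",(np.linalg.norm(D)*100).round(1))
def wrist(name):
    m=ctrl.camera_model("wrist");p,d=ctrl.capture("wrist");cv2.imwrite(f"pics/{name}.png",p)
    v,u=np.mgrid[0:400,0:640]
    X=np.stack([(u-m["cx"])/m["fx"]*d,(v-m["cy"])/m["fy"]*d,d],-1)@np.array(m["attitude"]).T+m["position"]
    X[d==0]=np.nan
    return m,p,X
def rect(n,X,cx,cy,rad,lo,hi):
    k=(np.hypot(X[...,0]-cx,X[...,1]-cy)<rad)&(X[...,2]>lo)&(X[...,2]<hi)
    if k.sum()<8: print(n,"none");return
    q=X[k][:,:2]*1000;r=cv2.minAreaRect(q.astype(np.float32));b=cv2.boxPoints(r)
    e=max(((b[1]-b[0]),(b[2]-b[1])),key=np.linalg.norm)
    print(n,np.round(r[0],1),np.round(r[1],1),"dir",np.degrees(np.arctan2(e[1],e[0])).round(1),k.sum())
E
python3 - <<'E'
from h import *
go(.4262,-.2647,.039,98.5)
m,p,X=wrist("w1")
print(m["position"],np.nanmin(X[...,2]))
rect("cabin",X,.426,-.265,.06,.033,.046);rect("hull",X,.426,-.265,.06,.01,.05)
E
```

```text
t 2.2 tcp [ 0.4121 -0.2186  0.1356] yaw y-axis 98.17 z [ 0.002 -0.003 -1.   ] w 0.085677343256398 j [-37.   16.5 -32.6  40.7  -0.1 -45.1] F [-0.2 -0.1  0.1]
turn az rad -0.006 shift cm before turn [-0.73 -4.74  9.68] after turn [-0.71 -4.77  9.66] norm 10.8
[ 0.3346076  -0.22959489  0.26337075] -0.0009767232816607074
cabin [ 426.9 -266.8] [26.9 26.3] dir 6.5 865
hull [ 428.3 -266.6] [82.9 38.2] dir 6.7 3302
```

View pics/w1.png

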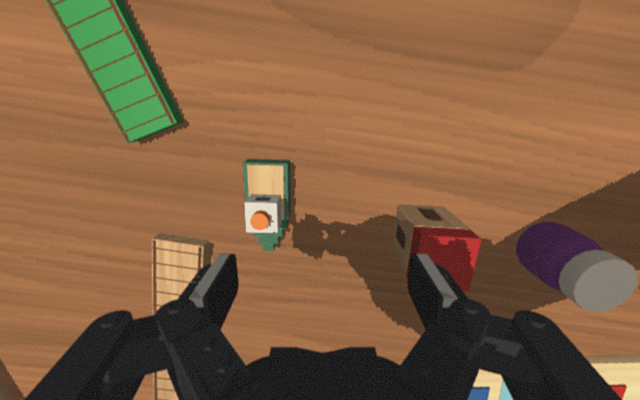

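The wrist view shows the boat at (263,215), upright with its bow towards the gripper. The red pier is at (440,250) and the jar at (580,265). Boat pose: (427,-266.6) mm, yaw 6.8°. I'll pick it up.

{"fn": "play_rows", "kwargs": {
  "plan": [
    [-0.9,-2.5,2.0,0,0,0.025,-0.8],
    [0,-2.45,2.0,0,0,0,-0.5],
    [0,0,2.0,0,0,0,-0.3],
    [0,0,1.8,0,0,0,-0.3],
    [0,0,1.2,0,0,0,-0.3],
    [0,0,0.9,0,0,0,-0.3],
    [0,0,0,0,0,0,-0.3],
    [0,0,0,0,0,0,-0.3]
  ],
  "grip_force": 25
}}

```text
time: 3.05
tcp_pos: [0.4263, -0.2607, 0.0377]
tool_rot: [[-0.992, -0.123, 0.0], [-0.123, 0.992, -0.0], [-0.0, -0.0, -1.0]]
force: [-0.1, -1.9, 0.6]
width: 0.0555
gripper_force: 0.0
```

```bash
python3 - <<'E'
from h import *
go(.427,-.2666,.037,96.7)
E
```

```text
t 3.05 tcp [ 0.4263 -0.2607  0.0377] yaw y-axis 97.09 z [ 0. -0. -1.] w 0.055484143131678605 j [-39.9  27.9 -33.2  28.9   0.  -47. ] F [-0.1 -1.9  0.6]
turn az rad 0.007 shift cm before turn [ 0.   -0.6   0.07] after turn [-0.   -0.6   0.07] norm 0.6
```

{"fn": "play_rows", "kwargs": {
  "plan": [
    [0,-0.3,0,0,0,0,-0.3],
    [0,-0.3,0,0,0,0,-0.3],
    [0,0,0,0,0,0,0.3],
    [0,0,0,0,0,0,1],
    [0,0,0,0,0,0,1],
    [0,0,0,0,0,0,1],
    [0,0,0,0,0,0,1],
    [0,0,0,0,0,0,1]
  ],
  "grip_force": 25
}}

```text
time: 3.85
tcp_pos: [0.4271, -0.2672, 0.0376]
tool_rot: [[-0.992, -0.123, 0.001], [-0.123, 0.992, -0.001], [-0.0, -0.001, -1.0]]
force: [1.1, -1.1, 5.2]
width: 0.0255
gripper_force: 25.4
```

```bash
python3 - <<'E'
from h import *
go(.6276,.0456,.14,99.5)
E
```

```text
t 3.85 tcp [ 0.4271 -0.2672  0.0376] yaw y-axis 97.05 z [ 0.001 -0.001 -1.   ] w 0.025489317157583898 j [-40.4  28.2 -32.6  29.1  -0.  -47.5] F [ 1.1 -1.1  5.2]
turn az rad -0.043 shift cm before turn [-23.75  28.57 -10.25] after turn [-24.94  27.54 -10.24] norm 38.5
```

{"fn": "play_rows", "kwargs": {
  "plan": [
    [0,0,-1.5,0,0,0,1],
    [0,0,-2.9,0,0,-0.02,1],
    [0,0,-2.9,0,0,-0.02,1],
    [0,0,-2.9,0,0,0,1],
    [-3,3.3,0,0,0,0,1],
    [-3,3.3,0,0,0,0,1],
    [-3,3.3,0,0,0,0,1],
    [-3,3.3,0,0,0,0,1],
    [-3,3.3,0,0,0,0,1],
    [-3,3.3,0,0,0,0,1],
    [-3,3.3,0,0,0,0,1],
    [-3,3.3,0,0,0,0,1]
  ]
}}

```text
time: 5.05
tcp_pos: [0.6207, 0.0346, 0.1384]
tool_rot: [[-0.987, -0.163, -0.002], [-0.163, 0.987, 0.0], [0.002, 0.001, -1.0]]
force: [1.0, -0.8, -0.7]
width: 0.0257
gripper_force: 24.9
```

{"fn": "play_rows", "kwargs": {
  "plan": [
    [-0.5,0.6,2,0,0,0,1],
    [0,0,2,0,0,0,1],
    [0,0,0.5,0,0,0,1],
    [0,0,0,0,0,0,1]
  ]
}}

```text
time: 5.45
tcp_pos: [0.6231, 0.0394, 0.0927]
tool_rot: [[-0.987, -0.162, -0.004], [-0.162, 0.987, 0.0], [0.004, 0.001, -1.0]]
force: [-0.5, -0.2, -0.5]
width: 0.0255
gripper_force: 24.9
```

```bash
python3 - <<'E'
from h import *
go(.6276,.0456,.0505,99.5)
m,p,X=wrist("w2")
hsv=cv2.cvtColor(p,cv2.COLOR_BGR2HSV)
def col(n,lo,hi,z,c):
    k=cv2.inRange(hsv,lo,hi);cs,_=cv2.findContours(k,cv2.RETR_EXTERNAL,cv2.CHAIN_APPROX_NONE)
    for q in cs:
        if cv2.contourArea(q)<400: continue
        r=cv2.minAreaRect((ray(m,q.reshape(-1,2),z)[:,:2]*1000).astype(np.float32))
        if np.hypot(*(np.array(r[0])-c))<60: print(n,np.round(r[0],1),np.round(r[1],1),round(r[2],1))
col("R",(0,150,60),(8,255,255),.015,(615,120));col("B",(100,90,40),(125,255,255),.015,(640,-28));col("river",(80,40,100),(100,150,255),.012,(627,45))
E
```

```text
t 5.45 tcp [0.6231 0.0394 0.0927] yaw y-axis 99.35 z [-0.004  0.    -1.   ] w 0.025547970391899832 j [ -3.2  34.3 -10.4  45.5   0.  -12.5] F [-0.5 -0.2 -0.5]
turn az rad -0.003 shift cm before turn [-0.56  0.53  4.22] after turn [-0.55  0.53  4.22] norm 4.3
R [615.6 118. ] [62.  62.4] 9.4
B [641.3 -30.8] [61.4 61.9] 9.4
river [586.4  36.5] [32.6 60. ] 9.4
```

View pics/w2.png

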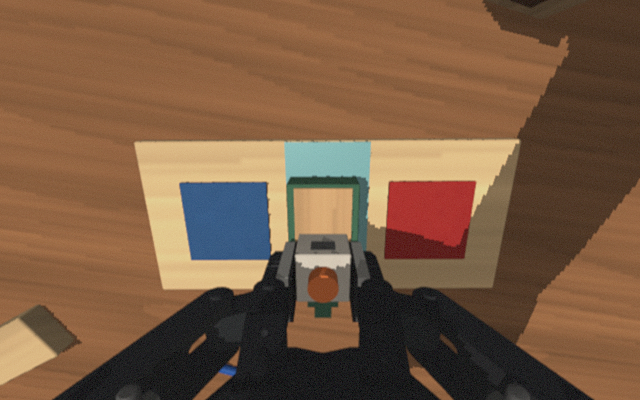

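The wrist view shows the boat held upright over the river. The blue plate is at (228,221) and the red at (430,219), so the board centre is (628.4,43.7) mm at 9.5°. I'll lower it.

{"fn": "play_rows", "kwargs": {
  "plan": [
    [-0.3,0.2,1.0,0,0,0,1],
    [-0.3,0.15,1.0,0,0,0,1],
    [0,0,1.0,0,0,0,1],
    [0,0,0.8,0,0,0,1],
    [0,0,0.3,0,0,0,1],
    [0,0,0.1,0,0,0,1],
    [0,0,0,0,0,0,1]
  ]
}}

```text
time: 6.2
tcp_pos: [0.63, 0.0438, 0.0522]
tool_rot: [[-0.987, -0.162, -0.0], [-0.162, 0.987, -0.0], [0.0, -0.0, -1.0]]
force: [-0.3, -0.2, -0.7]
width: 0.0257
gripper_force: 24.9
```

```bash
python3 - <<'E'
from h import *
go(.6284,.0437,.0500,99.5)
E
```

```text
t 6.2 tcp [0.63   0.0438 0.0522] yaw y-axis 99.35 z [-0. -0. -1.] w 0.025687322368856264 j [ -2.7  37.5 -11.4  41.2  -0.  -12.1] F [-0.3 -0.2 -0.7]
turn az rad -0.003 shift cm before turn [0.16 0.02 0.22] after turn [0.16 0.02 0.22] norm 0.3
```

{"fn": "play_rows", "kwargs": {
  "plan": [
    [0.15,0,0.1,0,0,0,1],
    [0,0,0.1,0,0,0,1],
    [0,0,0,0,0,0,1],
    [0,0,0,0,0,0,0.3],
    [0,0,0,0,0,0,-0.3],
    [0,0,0,0,0,0,-0.3],
    [0,0,-2,0,0,0,-0.3],
    [0,0,-3,0,0,0,-0.6],
    [0,0,-4,0,0,0,-1],
    [0,0,-2.5,0,0,0,-1],
    [0,0,0,0,0,0,-1]
  ]
}}

```text
time: 7.3
tcp_pos: [0.6315, 0.0435, 0.17]
tool_rot: [[-0.987, -0.163, 0.008], [-0.163, 0.987, -0.0], [-0.008, -0.002, -1.0]]
force: [1.1, 0.9, -0.3]
width: 0.0856
gripper_force: 0.0
```

```bash
python3 - <<'E'
from h import *
go(.432,-.1245,.15,90.5)
m,p,X=wrist("w3")
rect("cabin",X,.628,.044,.06,.045,.058);rect("hull",X,.628,.044,.06,.02,.06)
E
```

```text
t 7.3 tcp [0.6315 0.0435 0.17  ] yaw y-axis 99.36 z [ 0.008 -0.    -1.   ] w 0.08557638169491315 j [ -2.7  30.3  -4.8  54.4   0.  -12.1] F [ 1.1  0.9 -0.3]
turn az rad 0.155 shift cm before turn [ 22.43 -13.33   1.85] after turn [ 20.09 -16.63   2.  ] norm 26.2
cabin [628.5  43.2] [26.7 25.3] dir 9.7 713
hull [629.5  43.2] [81.8 37.9] dir 8.7 2787
```

{"fn": "play_rows", "kwargs": {
  "plan": [
    [0,0,0,0,0,0.08,-1],
    [0,0,0,0,0,0.075,-1],
    [3,-2.8,0,0,0,0,-1],
    [3,-2.8,0,0,0,0,-1],
    [3,-2.8,0,0,0,0,-1],
    [3,-2.8,0,0,0,0,-1],
    [3,-2.8,0,0,0,0,-1],
    [3,-2.8,0,0,0,0,-1],
    [0,0,0,0,0,0,-1]
  ]
}}

```text
time: 8.25
tcp_pos: [0.4456, -0.1276, 0.1638]
tool_rot: [[-1.0, -0.003, -0.005], [-0.003, 1.0, 0.001], [0.005, 0.001, -1.0]]
force: [0.6, 0.6, -0.1]
width: 0.0855
gripper_force: 0.0
```

```bash
python3 - <<'E'
from h import *
m,p,X=wrist("w4")
rect("pierR",X,.432,-.1245,.06,.064,.076)
go(.432,-.1245,.05,90.5)
E
```

```text
pierR [ 432.1 -125.3] [44.2 44. ] dir 5.1 3154
t 8.3 tcp [ 0.4476 -0.1267  0.1642] yaw y-axis 90.25 z [-0.002  0.001 -1.   ] w 0.085376232920309 j [-24.9  14.6 -30.3  45.3   0.  -25.2] F [ 0.  -0.1  0. ]
turn az rad -0.004 shift cm before turn [ 1.53  0.21 11.42] after turn [ 1.56  0.23 11.42] norm 11.5
```

{"fn": "play_rows", "kwargs": {
  "plan": [
    [0.8,0.07,0,0,0,-0.06,-1],
    [0.8,0.07,2.5,0,0,0,-1],
    [0,0,3,0,0,0,-1],
    [0,0,2.5,0,0,0,-1],
    [0,0,2,0,0,0,-1],
    [0,0,1.4,0,0,0,-1],
    [0,0,0,0,0,0,-1],
    [0,0,0,0,0,0,1],
    [0,0,0,0,0,0,1],
    [0,0,0,0,0,0,1],
    [0,0,0,0,0,0,1],
    [0,0,0,0,0,0,1]
  ],
  "grip_force": 30
}}

```text
time: 9.5
tcp_pos: [0.4348, -0.1253, 0.0521]
tool_rot: [[-0.998, -0.068, 0.002], [-0.068, 0.998, -0.0], [-0.002, -0.001, -1.0]]
force: [0.3, 1.0, 5.6]
width: 0.0435
gripper_force: 31.2
```

```bash
python3 - <<'E'
from h import *
go(.6157,.1179,.18,99.5)
E
```

```text
t 9.5 tcp [ 0.4348 -0.1253  0.0521] yaw y-axis 93.91 z [ 0.002 -0.    -1.   ] w 0.0435180224054868 j [-25.5  22.8 -39.5  27.6   0.  -29.4] F [0.3 1.  5.6]
turn az rad -0.098 shift cm before turn [-19.74  23.03 -12.76] after turn [-21.86  21.   -12.79] norm 32.9
```

{"fn": "play_rows", "kwargs": {
  "plan": [
    [0,0,-1.5,0,0,0,1],
    [0,0,-3.2,0,0,-0.05,1],
    [0,0,-3.2,0,0,-0.05,1],
    [0,0,-3.1,0,0,0,1],
    [-2.8,2.6,0,0,0,0,1],
    [-2.8,2.6,0,0,0,0,1],
    [-2.8,2.6,0,0,0,0,1],
    [-2.8,2.6,0,0,0,0,1],
    [-2.7,2.6,0,0,0,0,1],
    [-2.7,2.6,0,0,0,0,1],
    [-2.7,2.6,0,0,0,0,1],
    [-2.7,2.7,0,0,0,0,1]
  ]
}}

```text
time: 10.7
tcp_pos: [0.6161, 0.1189, 0.1609]
tool_rot: [[-0.986, -0.167, -0.001], [-0.167, 0.986, -0.0], [0.001, -0.0, -1.0]]
force: [-0.2, -1.0, -1.0]
width: 0.0438
gripper_force: 31.1
```

{"fn": "play_rows", "kwargs": {
  "plan": [
    [0,0,2,0,0,0,1],
    [0,0,2,0,0,0,1],
    [0,0,2,0,0,0,1],
    [0,0,0,0,0,0,1]
  ]
}}

```text
time: 11.1
tcp_pos: [0.613, 0.1175, 0.098]
tool_rot: [[-0.986, -0.167, -0.007], [-0.167, 0.986, -0.001], [0.007, 0.0, -1.0]]
force: [-1.8, 0.4, -0.6]
width: 0.0435
gripper_force: 31.0
```

```bash
python3 - <<'E'
from h import *
go(.6184,.1183,.0666,99.5)
E
```

```text
t 11.1 tcp [0.613  0.1175 0.098 ] yaw y-axis 99.64 z [-0.007 -0.001 -1.   ] w 0.04353342587037312 j [  4.1  34.  -10.   46.4  -0.   -5.6] F [-1.8  0.4 -0.6]
turn az rad 0.002 shift cm before turn [-0.57 -0.02  3.13] after turn [-0.55 -0.01  3.14] norm 3.2
```

{"fn": "play_rows", "kwargs": {
  "plan": [
    [-0.2,0,1.2,0,0,0,1],
    [0,0,0.9,0,0,0,1],
    [0,0,0.4,0,0,0,1],
    [0,0,0,0,0,0,1],
    [0,0,0,0,0,0,1]
  ]
}}

```text
time: 11.6
tcp_pos: [0.618, 0.1181, 0.0767]
tool_rot: [[-0.986, -0.167, 0.001], [-0.167, 0.986, 0.0], [-0.001, -0.0, -1.0]]
force: [0.0, 0.6, -0.9]
width: 0.0435
gripper_force: 31.0
```

```bash
python3 - <<'E'
from h import *
go(.6184,.1183,.0666,99.5)
E
```

```text
t 11.6 tcp [0.618  0.1181 0.0767] yaw y-axis 99.63 z [ 0.001  0.    -1.   ] w 0.043510482783511835 j [  4.1  35.6 -10.7  43.7  -0.   -5.5] F [ 0.   0.6 -0.9]
turn az rad 0.002 shift cm before turn [-0.04  0.02  1.01] after turn [-0.04  0.02  1.01] norm 1.0
```

{"fn": "play_rows", "kwargs": {
  "plan": [
    [0,0,0.5,0,0,0,1],
    [0,0,0.45,0,0,0,1],
    [0,0,0,0,0,0,1],
    [0,0,0,0,0,0,1],
    [0,0,0,0,0,0,-0.5],
    [0,0,0,0,0,0,-0.5],
    [0,0,0,0,0,0,-0.5],
    [0,0,-2,0,0,0,-0.6],
    [0,0,-4,0,0,0,-1],
    [0,0,-4,0,0,0,-1],
    [0,0,0,0,0,0,-1]
  ]
}}

```text
time: 12.7
tcp_pos: [0.6215, 0.1184, 0.173]
tool_rot: [[-0.986, -0.167, 0.01], [-0.167, 0.986, 0.001], [-0.01, -0.001, -1.0]]
force: [1.4, -0.1, 0.3]
width: 0.0854
gripper_force: 0.0
```

```bash
python3 - <<'E'
from h import *
go(.46,.138,.165,84)
m,p,X=wrist("w5")
rect("pierR",X,.617,.118,.06,.078,.092)
E
```

```text
t 12.7 tcp [0.6215 0.1184 0.173 ] yaw y-axis 99.64 z [ 0.01   0.001 -1.   ] w 0.08541039567754384 j [ 4.1 30.1 -4.8 54.6 -0.  -5.5] F [ 1.4 -0.1  0.3]
turn az rad 0.273 shift cm before turn [15.6   4.64  0.64] after turn [16.27  0.26  0.8 ] norm 16.3
pierR [615.7 117.3] [44.6 44. ] dir 10.2 3259
```

{"fn": "play_rows", "kwargs": {
  "plan": [
    [0,0,0,0,0,0.14,-1],
    [0,0,0,0,0,0.13,-1],
    [4,0.1,0,0,0,0,-1],
    [4,0.1,0,0,0,0,-1],
    [4,0,0,0,0,0,-1],
    [4,0,0,0,0,0,-1],
    [0,0,0,0,0,0,-1],
    [0,0,0,0,0,0,-1]
  ]
}}

```text
time: 13.55
tcp_pos: [0.4577, 0.1364, 0.1661]
tool_rot: [[-0.995, 0.101, -0.001], [0.101, 0.995, -0.0], [0.001, -0.0, -1.0]]
force: [0.6, 0.0, 1.1]
width: 0.0857
gripper_force: 0.0
```

```bash
python3 - <<'E'
from h import *
m,p,X=wrist("w6")
rect("pierB",X,.446,.138,.06,.064,.076)
go(.4465,.1375,.05,84)
E
```

```text
pierB [446.4 138.4] [44.  44.5] dir -6.5 3071
t 13.6 tcp [0.4591 0.1364 0.1665] yaw y-axis 84.17 z [ 0. -0. -1.] w 0.08552795258179029 j [  7.7  15.6 -28.4  45.9  -0.   13.5] F [ 0.1 -0.2 -0.2]
turn az rad 0.003 shift cm before turn [ 1.27 -0.02 11.65] after turn [ 1.27 -0.02 11.65] norm 11.7
```

{"fn": "play_rows", "kwargs": {
  "plan": [
    [0.6,0.05,1,0,0,0,-1],
    [0.6,0.05,2.5,0,0,0,-1],
    [0,0,3,0,0,0,-1],
    [0,0,2.5,0,0,0,-1],
    [0,0,1.6,0,0,0,-1],
    [0,0,1,0,0,0,-1],
    [0,0,0,0,0,0,-1],
    [0,0,0,0,0,0,1],
    [0,0,0,0,0,0,1],
    [0,0,0,0,0,0,1],
    [0,0,0,0,0,0,1],
    [0,0,0,0,0,0,1]
  ],
  "grip_force": 30
}}

```text
time: 14.8
tcp_pos: [0.4479, 0.1387, 0.0517]
tool_rot: [[-0.995, 0.102, 0.002], [0.102, 0.995, 0.0], [-0.002, 0.0, -1.0]]
force: [-0.5, -1.2, 6.9]
width: 0.0439
gripper_force: 31.1
```

```bash
python3 - <<'E'
from h import *
go(.642,-.0302,.16,99.5)
E
```

```text
t 14.8 tcp [0.4479 0.1387 0.0517] yaw y-axis 84.17 z [ 0.002  0.    -1.   ] w 0.04393332045353667 j [  8.2  24.1 -37.2  28.6  -0.   14. ] F [-0.5 -1.2  6.9]
turn az rad -0.268 shift cm before turn [-21.05 -14.82 -10.79] after turn [-16.35 -19.86 -10.83] norm 27.9
```

{"fn": "play_rows", "kwargs": {
  "plan": [
    [0,0,-1.5,0,0,0,1],
    [0,0,-3.2,0,0,-0.09,1],
    [0,0,-3.2,0,0,-0.09,1],
    [0,0,-3.1,0,0,-0.09,1],
    [-2.4,-2.8,0,0,0,0,1],
    [-2.4,-2.8,0,0,0,0,1],
    [-2.4,-2.8,0,0,0,0,1],
    [-2.3,-2.8,0,0,0,0,1],
    [-2.3,-2.9,0,0,0,0,1],
    [-2.3,-2.9,0,0,0,0,1],
    [-2.3,-2.9,0,0,0,0,1],
    [0,0,2,0,0,0,1]
  ]
}}

```text
time: 16.0
tcp_pos: [0.6474, -0.0342, 0.143]
tool_rot: [[-0.986, -0.164, 0.008], [-0.164, 0.987, -0.003], [-0.008, -0.004, -1.0]]
force: [1.1, 0.9, -0.8]
width: 0.0433
gripper_force: 30.9
```

{"fn": "play_rows", "kwargs": {
  "plan": [
    [0,0,2,0,0,0,1],
    [0,0,2,0,0,0,1],
    [0,0,1.5,0,0,0,1],
    [0,0,0.6,0,0,0,1],
    [0,0,0.3,0,0,0,1],
    [0,0,0,0,0,0,1],
    [0,0,0,0,0,0,1]
  ]
}}

```text
time: 16.7
tcp_pos: [0.6425, -0.0302, 0.0777]
tool_rot: [[-0.986, -0.167, 0.001], [-0.167, 0.986, -0.0], [-0.001, -0.0, -1.0]]
force: [-0.0, 0.2, -1.6]
width: 0.0436
gripper_force: 30.9
```

```bash
python3 - <<'E'
from h import *
go(.6425,-.0302,.0667,99.5)
E
```

```text
t 16.7 tcp [ 0.6425 -0.0302  0.0777] yaw y-axis 99.64 z [ 0.001 -0.    -1.   ] w 0.04361034025767331 j [ -9.3  36.8  -8.2  44.9  -0.  -18.9] F [-0.   0.2 -1.6]
turn az rad 0.002 shift cm before turn [0.01 0.01 1.1 ] after turn [0.  0.  1.1] norm 1.1
```

{"fn": "play_rows", "kwargs": {
  "plan": [
    [0,0,0.6,0,0,0,1],
    [0,0,0.45,0,0,0,1],
    [0,0,0,0,0,0,1],
    [0,0,0,0,0,0,1],
    [0,0,0,0,0,0,-0.5],
    [0,0,0,0,0,0,-0.5],
    [0,0,0,0,0,0,-0.5],
    [0,0,-2,0,0,0,-0.6],
    [0,0,-4,0,0,0,-1],
    [0,0,-4,0,0,0,-1],
    [0,0,0,0,0,0,-1]
  ]
}}

```text
time: 17.8
tcp_pos: [0.6457, -0.0307, 0.1726]
tool_rot: [[-0.986, -0.167, 0.01], [-0.168, 0.986, -0.002], [-0.01, -0.003, -1.0]]
force: [1.1, -1.0, 0.4]
width: 0.0854
gripper_force: 0.0
```

```bash
python3 - <<'E'
from h import *
go(.6,-.34,.16,88)
m,p,X=wrist("w7")
rect("pierB",X,.641,-.031,.06,.078,.092);rect("cabin",X,.628,.044,.04,.045,.058);rect("pierR",X,.617,.118,.06,.078,.092)
E
```

```text
t 17.8 tcp [ 0.6457 -0.0307  0.1726] yaw y-axis 99.64 z [ 0.01  -0.002 -1.   ] w 0.08542594145521451 j [ -9.3  31.5  -2.4  55.5   0.  -18.9] F [ 1.1 -1.   0.4]
turn az rad 0.203 shift cm before turn [  9.7  -29.72   1.26] after turn [  3.49 -31.07   1.26] norm 31.3
pierB [641.  -30.9] [44.4 44.2] dir 9.0 3232
cabin [628.6  42.9] [26.4 26.5] dir -80.3 771
pierR [615.7 117. ] [44.6 45.3] dir -79.7 3614
```

{"fn": "play_rows", "kwargs": {
  "plan": [
    [0,0,0,0,0,0.1,-1],
    [0,0,0,0,0,0.1,-1],
    [0.5,-4.4,0.1,0,0,0,-1],
    [0.5,-4.4,0.1,0,0,0,-1],
    [0.5,-4.4,0.1,0,0,0,-1],
    [0.5,-4.4,0.1,0,0,0,-1],
    [0.5,-4.4,0.1,0,0,0,-1],
    [0.5,-4.4,0.1,0,0,0,-1],
    [0.5,-4.4,0.1,0,0,0,-1],
    [0,0,0,0,0,0,-1],
    [0,0,0,0,0,0,-1]
  ]
}}

```text
time: 18.95
tcp_pos: [0.5959, -0.3376, 0.1574]
tool_rot: [[-0.999, 0.034, -0.002], [0.034, 0.999, 0.002], [0.002, 0.002, -1.0]]
force: [0.7, 0.6, -1.3]
width: 0.0855
gripper_force: 0.0
```

```bash
python3 - <<'E'
from h import *
m,p,X=wrist("w8")
rect("deck",X,.579,-.348,.13,.009,.018)
k=(np.hypot(X[...,0]-.579,X[...,1]+.348)<.13)&(X[...,2]>.009)
v,u=np.nonzero(k);print("px",u.min(),u.max(),v.min(),v.max())
go(.579,-.348,.0205,88)
E
```

```text
deck [ 579.6 -349.2] [ 48.  210.5] dir -1.2 11517
px 24 621 50 399
t 19.0 tcp [ 0.5963 -0.3363  0.1577] yaw y-axis 88.15 z [-0.002  0.002 -1.   ] w 0.08570234284994045 j [-35.6  36.7   4.6  58.1   0.  -33.8] F [-0.1  0.1 -0.6]
turn az rad 0.003 shift cm before turn [ 1.67 -1.25 13.72] after turn [ 1.69 -1.23 13.72] norm 13.9
```

{"fn": "play_rows", "kwargs": {
  "plan": [
    [0.8,-0.65,1,0,0,0,-1],
    [0.8,-0.65,2.5,0,0,0,-1],
    [0,0,3.3,0,0,0,-1],
    [0,0,3,0,0,0,-1],
    [0,0,2,0,0,0,-1],
    [0,0,1,0,0,0,-1],
    [0,0,0.4,0,0,0,-1],
    [0,0,0,0,0,0,-1],
    [0,0,0,0,0,0,-1]
  ],
  "grip_force": 40
}}

```text
time: 19.9
tcp_pos: [0.5816, -0.3497, 0.0285]
tool_rot: [[-1.0, 0.031, 0.002], [0.031, 1.0, -0.001], [-0.002, -0.001, -1.0]]
force: [-0.3, -0.5, -0.5]
width: 0.0856
gripper_force: 0.0
```

```bash
python3 - <<'E'
from h import *
go(.5796,-.3492,.0195,88.2)
E
```

```text
t 19.9 tcp [ 0.5816 -0.3497  0.0285] yaw y-axis 88.2 z [ 0.002 -0.001 -1.   ] w 0.0855757575778723 j [-37.2  43.2  -3.9  42.7  -0.  -35.4] F [-0.3 -0.5 -0.5]
turn az rad 0.0 shift cm before turn [0.2  0.05 0.9 ] after turn [0.2  0.05 0.9 ] norm 0.9
```

{"fn": "play_rows", "kwargs": {
  "plan": [
    [0.2,0,0.5,0,0,0,-1],
    [0,0,0.4,0,0,0,-1],
    [0,0,0,0,0,0,-1],
    [0,0,0,0,0,0,1],
    [0,0,0,0,0,0,1],
    [0,0,0,0,0,0,1],
    [0,0,0,0,0,0,1],
    [0,0,0,0,0,0,1]
  ]
}}

```text
time: 20.7
tcp_pos: [0.5791, -0.3496, 0.0187]
tool_rot: [[-0.999, 0.032, 0.001], [0.032, 0.999, -0.001], [-0.001, -0.001, -1.0]]
force: [-0.4, 0.3, 1.7]
width: 0.0468
gripper_force: 42.4
```

```bash
python3 - <<'E'
from h import *
go(.6285,.0435,.20,9.5)
E
```

```text
t 20.7 tcp [ 0.5791 -0.3496  0.0187] yaw y-axis 88.18 z [ 0.001 -0.001 -1.   ] w 0.04682757879545269 j [-37.4  43.7  -4.6  41.6  -0.  -35.5] F [-0.4  0.3  1.7]
turn az rad 1.373 shift cm before turn [ -3.7   39.44 -18.15] after turn [ 37.96  11.36 -18.13] norm 43.6
```

{"fn": "play_rows", "kwargs": {
  "plan": [
    [0,0,-1.5,0,0,0,1],
    [0,0,-3,0,0,0,1],
    [0,0,-1.4,0,0,0.137,1],
    [0,0,-1.4,0,0,0.137,1],
    [0,0,-1.4,0,0,0.137,1],
    [0,0,-1.4,0,0,0.137,1],
    [0,0,-1.4,0,0,0.137,1],
    [0,0,-1.4,0,0,0.137,1],
    [0,0,-1.4,0,0,0.137,1],
    [0,0,-1.4,0,0,0.137,1],
    [0,0,-1.3,0,0,0.137,1],
    [0,0,-1.3,0,0,0.14,1]
  ]
}}

```text
time: 21.9
tcp_pos: [0.5785, -0.3491, 0.2026]
tool_rot: [[-0.16, 0.987, -0.0], [0.987, 0.16, 0.0], [0.0, -0.0, -1.0]]
force: [0.3, -0.1, -1.1]
width: 0.0468
gripper_force: 42.1
```

{"fn": "play_rows", "kwargs": {
  "plan": [
    [3.8,1.1,0,0,0,0,1],
    [3.8,1.1,0,0,0,0,1],
    [3.8,1.1,0,0,0,0,1],
    [3.8,1.1,0,0,0,0,1],
    [3.8,1.1,0,0,0,0,1],
    [3.8,1.1,0,0,0,0,1],
    [3.8,1.2,0,0,0,0,1],
    [3.8,1.2,0,0,0,0,1],
    [3.8,1.2,0,0,0,0,1],
    [3.8,1.2,0,0,0,0,1],
    [0,0,0,0,0,0,1],
    [0,0,0,0,0,0,1]
  ]
}}

```text
time: 23.1
tcp_pos: [0.6282, 0.0452, 0.2018]
tool_rot: [[-0.167, 0.986, -0.0], [0.986, 0.167, -0.001], [-0.0, -0.0, -1.0]]
force: [-0.3, -0.4, -0.7]
width: 0.047
gripper_force: 42.1
```

```bash
python3 - <<'E'
from h import *
go(.6285,.0435,.105,9.5)
m,p,X=wrist("w9")
z=st()["tcp_pos"][2]
rect("deck",X,.6285,.0435,.14,z-.03,z+.01)
E
```

```text
t 23.1 tcp [0.6282 0.0452 0.2018] yaw y-axis 9.63 z [-0.    -0.001 -1.   ] w 0.04699937230702371 j [-2.6 28.9 -2.2 58.8 -0.  77.8] F [-0.3 -0.4 -0.7]
turn az rad 0.002 shift cm before turn [-0.17  0.01  9.68] after turn [-0.18  0.    9.68] norm 9.7
t 23.15 tcp [0.6282 0.0442 0.2017] yaw y-axis 9.54 z [-0.    -0.001 -1.   ] w 0.0466941984078515 j [-2.7 28.9 -2.2 58.8 -0.  77.8] F [-0.5 -0.7 -0.5]
deck [624.3  70.4] [ 74.2 158.1] dir -80.2 33479
```

View pics/w9.png

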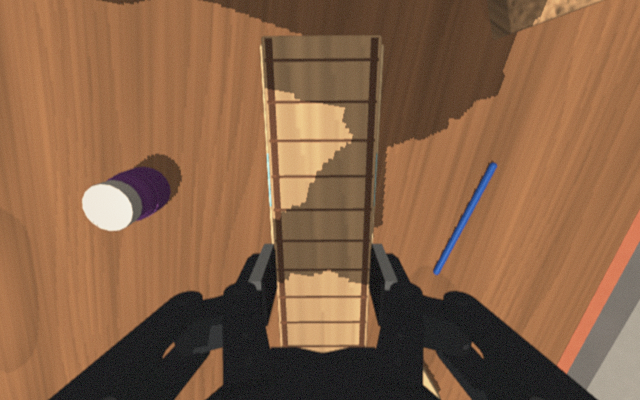

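The deck is held level, spanning columns 262–382, with its far end at row 38. The jar is untouched at (125,200). I'll lower the deck.

{"fn": "play_rows", "kwargs": {
  "plan": [
    [-0.1,0,1.5,0,0,0,1],
    [0,0,2.5,0,0,0,1],
    [0,0,2.5,0,0,0,1],
    [0,0,1.5,0,0,0,1],
    [0,0,0.8,0,0,0,1],
    [0,0,0.3,0,0,0,1],
    [0,0,0,0,0,0,1],
    [0,0,0,0,0,0,1]
  ]
}}

```text
time: 23.95
tcp_pos: [0.6293, 0.0429, 0.1114]
tool_rot: [[-0.165, 0.986, 0.002], [0.986, 0.165, -0.0], [-0.0, 0.002, -1.0]]
force: [-0.1, 1.3, -1.0]
width: 0.0467
gripper_force: 42.0
```

```bash
python3 - <<'E'
from h import *
go(.6285,.0435,.1037,9.5)
E
```

```text
t 23.95 tcp [0.6293 0.0429 0.1114] yaw y-axis 9.48 z [ 0.002 -0.    -1.   ] w 0.046672314982460134 j [-2.8 33.5 -8.6 47.8 -0.  77.7] F [-0.1  1.3 -1. ]
turn az rad -0.0 shift cm before turn [ 0.07 -0.07  0.77] after turn [ 0.07 -0.07  0.77] norm 0.8
```

{"fn": "play_rows", "kwargs": {
  "plan": [
    [0,0,0.4,0,0,0,1],
    [0,0,0.2,0,0,0,1],
    [0,0,0.15,0,0,0,1],
    [0,0,0,0,0,0,1],
    [0,0,0,0,0,0,1]
  ]
}}

```text
time: 24.45
tcp_pos: [0.6287, 0.0434, 0.1036]
tool_rot: [[-0.165, 0.986, 0.001], [0.986, 0.165, -0.0], [-0.0, 0.001, -1.0]]
force: [-2.6, 0.1, 5.0]
width: 0.0468
gripper_force: 42.8
```

```bash
python3 - <<'E'
from h import *
st()
E
```

```text
t 24.45 tcp [0.6287 0.0434 0.1036] yaw y-axis 9.52 z [ 0.001 -0.    -1.   ] w 0.04684966730458669 j [-2.8 34.  -9.1 46.9 -0.  77.7] F [-2.6  0.1  5. ]
```

{"fn": "play_rows", "kwargs": {
  "plan": [
    [0,0,0,0,0,0,0],
    [0,0,0,0,0,0,-0.6],
    [0,0,0,0,0,0,-1],
    [0,0,0,0,0,0,-1],
    [0,0,-2,0,0,0,-1],
    [0,0,-4,0,0,0,-1],
    [0,0,-3.7,0,0,0,-1],
    [0,0,0,0,0,0,-1],
    [0,0,0,0,0,0,-1]
  ]
}}

```text
time: 25.35
tcp_pos: [0.6293, 0.0433, 0.2007]
tool_rot: [[-0.165, 0.986, 0.002], [0.986, 0.165, -0.0], [-0.0, 0.002, -1.0]]
force: [0.9, 0.1, -0.8]
width: 0.0854
gripper_force: 0.0
```

```bash
python3 - <<'E'
from h import *
go(.43,.267,.18,93)
p,d=ctrl.capture("top");m=ctrl.camera_model("top");cv2.imwrite("pics/top1.png",p)
m2,p,X=wrist("w10")
rect("deckw",X,.6285,.0435,.14,.093,.105)
E
```

```text
t 25.35 tcp [0.6293 0.0433 0.2007] yaw y-axis 9.51 z [ 0.002 -0.    -1.   ] w 0.0854076830714523 j [-2.8 29.  -2.3 58.6  0.  77.7] F [ 0.9  0.1 -0.8]
turn az rad -1.457 shift cm before turn [ 25.36 -15.97   2.02] after turn [18.73 23.38  2.07] norm 30.0
deckw [629.3  42.7] [ 48.1 210.5] dir -80.1 14851
```

{"fn": "play_rows", "kwargs": {
  "plan": [
    [3.6,-2.3,0,0,0,0,-1],
    [3.6,-2.3,0,0,0,0,-1],
    [3.6,-2.3,0,0,0,0,-1],
    [3.6,-2.3,0,0,0,0,-1],
    [3.6,-2.3,0,0,0,0,-1],
    [3.6,-2.3,0,0,0,0,-1],
    [3.6,-2.3,0.6,0,0,0,-1],
    [0,0,0.5,0,0,-0.145,-1],
    [0,0,0.5,0,0,-0.145,-1],
    [0,0,0.5,0,0,-0.145,-1],
    [0,0,0,0,0,-0.145,-1],
    [0,0,0,0,0,-0.145,-1]
  ]
}}

```text
time: 26.65
tcp_pos: [0.4269, 0.2648, 0.177]
tool_rot: [[-0.782, 0.624, -0.003], [0.624, 0.782, -0.001], [0.002, -0.003, -1.0]]
force: [0.0, 0.2, 0.3]
width: 0.0852
gripper_force: 0.0
```

{"fn": "play_rows", "kwargs": {
  "plan": [
    [0,0,0,0,0,-0.145,-1],
    [0,0,0,0,0,-0.145,-1],
    [0,0,0,0,0,-0.145,-1],
    [0,0,0,0,0,-0.145,-1],
    [0,0,0,0,0,-0.145,-1],
    [0,0,0,0,0,0,-1],
    [0,0,0,0,0,0,-1]
  ]
}}

```text
time: 27.35
tcp_pos: [0.4275, 0.2649, 0.1778]
tool_rot: [[-0.999, -0.042, -0.002], [-0.042, 0.999, -0.001], [0.002, -0.001, -1.0]]
force: [0.1, 0.9, -0.1]
width: 0.0856
gripper_force: 0.0
```

```bash
python3 - <<'E'
from h import *
go(.405,.267,.0205,93)
m,p,X=wrist("w11")
rect("all",X,.405,.267,.065,.008,.07);rect("roof",X,.405,.267,.065,.047,.057);rect("chimney",X,.405,.267,.065,.0562,.064);rect("mid",X,.405,.267,.065,.028,.07)
rect("wheels",X,.405,.267,.065,.008,.022)
E
```

```text
t 27.35 tcp [0.4275 0.2649 0.1778] yaw y-axis 92.42 z [-0.002 -0.001 -1.   ] w 0.08555260525298672 j [ 23.4  17.4 -24.   48.7  -0.   21. ] F [ 0.1  0.9 -0.1]
turn az rad -0.01 shift cm before turn [ 2.21  0.31 15.73] after turn [ 2.24  0.33 15.73] norm 15.9
all [408.7 267.7] [80.  37.8] dir 2.7 3258
roof [408.3 267.9] [79.  33.9] dir 1.5 1897
chimney [405.5 267.7] [73.  33.5] dir 1.4 777
mid [408.4 268.1] [79.2 34. ] dir 1.9 2716
wheels [407.5 267.7] [75.6 37.9] dir 2.5 87
```

View pics/w11.png

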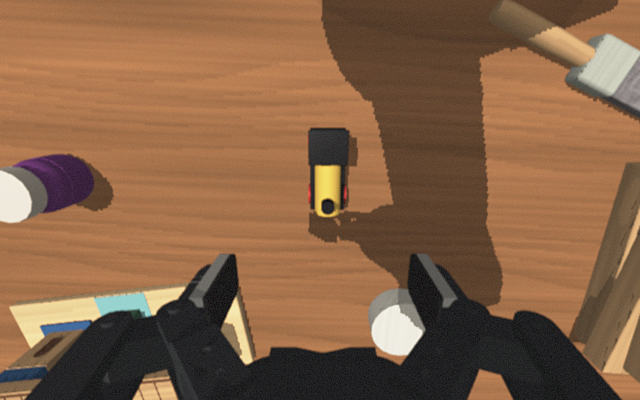

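The wrist view shows the engine at (328,172), with its chimney (328,206) towards +x. Its pose is (408.6,267.8) mm, yaw about 2.3°, and it is clear all round.

{"fn": "play_rows", "kwargs": {
  "plan": [
    [0.9,0.2,1.2,0,0,0,-1],
    [0.95,0.15,2.5,0,0,0,-1],
    [0,0,3.5,0,0,0,-1],
    [0,0,3.4,0,0,0,-1],
    [0,0,2,0,0,0,-1],
    [0,0,1.4,0,0,0,-1],
    [0,0,0.8,0,0,0,-1],
    [0,0,0,0,0,0,-1],
    [0,0,0,0,0,0,-1]
  ],
  "grip_force": 30
}}

```text
time: 28.3
tcp_pos: [0.4098, 0.268, 0.0311]
tool_rot: [[-0.999, -0.045, 0.0], [-0.045, 0.999, 0.0], [-0.0, 0.0, -1.0]]
force: [0.1, -0.9, 0.2]
width: 0.0851
gripper_force: 0.0
```

```bash
python3 - <<'E'
from h import *
go(.4086,.2678,.0205,92.3)
E
```

```text
t 28.3 tcp [0.4098 0.268  0.0311] yaw y-axis 92.56 z [ 0.  0. -1.] w 0.08513181442498505 j [ 24.5  27.8 -34.9  27.3   0.   22. ] F [ 0.1 -0.9  0.2]
turn az rad 0.004 shift cm before turn [ 0.12 -0.01  1.06] after turn [ 0.12 -0.01  1.06] norm 1.1
```

{"fn": "play_rows", "kwargs": {
  "plan": [
    [0.1,0,0.6,0,0,0,-1],
    [0,0,0.45,0,0,0,-1],
    [0,0,0,0,0,0,-1],
    [0,0,0,0,0,0,1],
    [0,0,0,0,0,0,1],
    [0,0,0,0,0,0,1],
    [0,0,0,0,0,0,1],
    [0,0,0,0,0,0,1]
  ]
}}

```text
time: 29.1
tcp_pos: [0.4088, 0.268, 0.0205]
tool_rot: [[-0.999, -0.045, 0.0], [-0.045, 0.999, 0.0], [-0.001, 0.0, -1.0]]
force: [-0.2, -0.6, 3.7]
width: 0.0333
gripper_force: 31.0
```

```bash
python3 - <<'E'
from h import *
go(.629,.043,.20,9.6)
E
```

```text
t 29.1 tcp [0.4088 0.268  0.0205] yaw y-axis 92.59 z [ 0.  0. -1.] w 0.03327215564487385 j [ 24.6  28.7 -35.5  25.7   0.   22. ] F [-0.2 -0.6  3.7]
turn az rad 1.448 shift cm before turn [-20.99 -23.47 -17.94] after turn [-25.86  17.96 -17.95] norm 36.2
```

{"fn": "play_rows", "kwargs": {
  "plan": [
    [0,0,-1.5,0,0,0,1],
    [0,0,-3,0,0,0,1],
    [0,0,-1.4,0,0,0.145,1],
    [0,0,-1.4,0,0,0.145,1],
    [0,0,-1.4,0,0,0.145,1],
    [0,0,-1.4,0,0,0.145,1],
    [0,0,-1.4,0,0,0.145,1],
    [0,0,-1.3,0,0,0.145,1],
    [0,0,-1.3,0,0,0.145,1],
    [0,0,-1.3,0,0,0.145,1],
    [0,0,-1.3,0,0,0.145,1],
    [0,0,-1.3,0,0,0.145,1]
  ]
}}

```text
time: 30.3
tcp_pos: [0.4081, 0.2676, 0.2005]
tool_rot: [[-0.159, 0.987, -0.001], [0.987, 0.159, -0.0], [-0.0, -0.001, -1.0]]
force: [0.4, 0.1, -1.2]
width: 0.0339
gripper_force: 30.5
```

{"fn": "play_rows", "kwargs": {
  "plan": [
    [-2.9,2,0,0,0,0,1],
    [-2.9,2,0,0,0,0,1],
    [-2.9,2,0,0,0,0,1],
    [-2.9,2,0,0,0,0,1],
    [-2.9,2,0,0,0,0,1],
    [-2.9,2,0,0,0,0,1],
    [-2.9,2,0,0,0,0,1],
    [-2.8,2,0,0,0,0,1],
    [-2.8,2,0,0,0,0,1],
    [0,0,0,0,0,0,1],
    [0,0,0,0,0,0,1]
  ]
}}

```text
time: 31.4
tcp_pos: [0.6286, 0.0415, 0.1994]
tool_rot: [[-0.164, 0.986, -0.002], [0.986, 0.164, 0.0], [0.001, -0.002, -1.0]]
force: [-0.2, 0.7, -0.8]
width: 0.0335
gripper_force: 30.6
```

```bash
python3 - <<'E'
from h import *
go(.629,.043,.1195,9.6)
E
```

```text
t 31.4 tcp [0.6286 0.0415 0.1994] yaw y-axis 9.43 z [-0.002  0.    -1.   ] w 0.03350599827418269 j [-2.9 29.1 -2.3 58.7  0.  77.6] F [-0.2  0.7 -0.8]
turn az rad -0.003 shift cm before turn [0.13 0.08 7.99] after turn [0.14 0.07 7.99] norm 8.0
```

{"fn": "play_rows", "kwargs": {
  "plan": [
    [0.1,0,1.2,0,0,0,1],
    [0,0,2.2,0,0,0,1],
    [0,0,2,0,0,0,1],
    [0,0,1.2,0,0,0,1],
    [0,0,0.6,0,0,0,1],
    [0,0,0,0,0,0,1],
    [0,0,0,0,0,0,1]
  ]
}}

```text
time: 32.1
tcp_pos: [0.6291, 0.0434, 0.1289]
tool_rot: [[-0.166, 0.986, 0.001], [0.986, 0.166, -0.0], [-0.0, 0.001, -1.0]]
force: [-0.8, -0.4, -1.1]
width: 0.0332
gripper_force: 30.6
```

```bash
python3 - <<'E'
from h import *
go(.629,.043,.1195,9.6)
E
```

```text
t 32.1 tcp [0.6291 0.0434 0.1289] yaw y-axis 9.53 z [ 0.001 -0.    -1.   ] w 0.03322730669043269 j [-2.8 32.5 -7.5 49.9  0.  77.7] F [-0.8 -0.4 -1.1]
turn az rad -0.001 shift cm before turn [-0.04 -0.01  0.94] after turn [-0.04 -0.01  0.94] norm 0.9
```

{"fn": "play_rows", "kwargs": {
  "plan": [
    [0,0,0.5,0,0,0,1],
    [0,0,0.25,0,0,0,1],
    [0,0,0.15,0,0,0,1],
    [0,0,0,0,0,0,1],
    [0,0,0,0,0,0,1]
  ]
}}

```text
time: 32.6
tcp_pos: [0.6288, 0.0431, 0.1196]
tool_rot: [[-0.165, 0.986, 0.0], [0.986, 0.165, -0.0], [-0.0, 0.0, -1.0]]
force: [-1.4, -0.7, 1.5]
width: 0.0331
gripper_force: 30.8
```

{"fn": "play_rows", "kwargs": {
  "plan": [
    [0,0,0,0,0,0,0],
    [0,0,0,0,0,0,-0.5],
    [0,0,0,0,0,0,-0.8],
    [0,0,0,0,0,0,-0.8],
    [0,0,-2,0,0,0,-0.8],
    [0,0,-4,0,0,0,-0.8],
    [0,0,-4,0,0,0,-0.8],
    [0,0,-2,0,0,0,-0.8],
    [4,0,0,0,0,0,-0.8],
    [4,0,0,0,0,0,-0.8],
    [0,0,0,0,0,0,-0.8],
    [0,0,0,0,0,0,-0.8]
  ]
}}

```text
time: 33.8
tcp_pos: [0.6152, 0.1228, 0.2392]
tool_rot: [[-0.167, 0.986, -0.0], [0.986, 0.167, -0.0], [-0.0, -0.0, -1.0]]
force: [0.0, -0.3, 0.6]
width: 0.0768
gripper_force: 0.0
```

```bash
python3 - <<'E'
from h import *
st()
m,p,X=wrist("w12")
rect("engine",X,.629,.043,.06,.11,.17);rect("deck",X,.6285,.0435,.14,.093,.105)
p,d=ctrl.capture("scene");cv2.imwrite("pics/scene1.png",cv2.resize(p[130:330,200:480],None,fx=2.8,fy=2.8,interpolation=cv2.INTER_CUBIC))
E
```

```text
t 33.8 tcp [0.6152 0.1228 0.2392] yaw y-axis 9.62 z [-0. -0. -1.] w 0.07677003015817084 j [ 4.6 27.3  0.7 63.4 -0.  84.9] F [ 0.  -0.3  0.6]
engine [629.3  42.8] [38.  81.4] dir -80.9 3520
deck [629.3  43.2] [ 48.1 210.4] dir -80.1 5141
```

View pics/scene1.png

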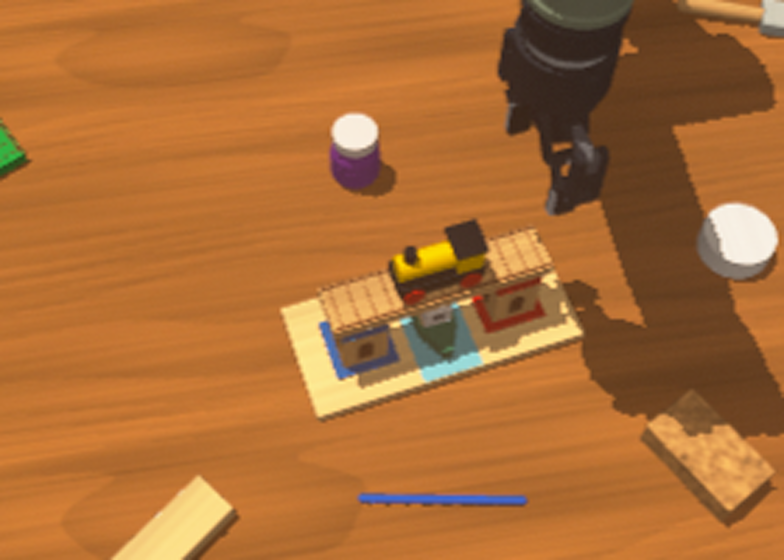

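The picture shows the bridge complete. The deck spans both piers at (435,280), the engine is centred on it at (440,262), the boat is below at (437,330), and the jar is upright at (355,150). The gripper is clear, so I'll hand it in.

```bash
python3 -c "
from plant import ctrl
print(ctrl.sign_off())"
```

```text
the job is handed in; nothing more can be done
None
```

The bridge is set up and the job handed in at about 34 s: by my last measurements all five parts are within about 2 mm of their places, and the jar was not touched; the sign-off gave no verdict.

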